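# Spring the concealed drawer catch of the spares chest

### The job

The low wooden spares chest has three flush round plates in its flat top; two are dead blanks and one, you cannot see which, is the push catch of its drawer. Feel over the plates with closed fingertips until you find the one that gives, and press it in so that the drawer springs out; then let the plate come back up and move clear. Leave the drawer out, and do not lift or shift any of the toys and tools lying around.

Things in the scene. Friction and masses are not known exactly. Their poses are not given: they have to be found in the camera images.
- chest: wooden spares chest screwed to the bench, 150 mm (its x) by 240 mm (its y) by 85 mm high, origin at the centre of its underside; its flat top panel is level, 85 mm above the bench; its drawer front is on its -x side (towards the robot), without handle, 12 mm thick, and springs out towards the chest's -x by 45 mm when the catch is pressed
- well_left (a point): centre of the left round well (chest +y), at the height of the panel's upper face. Each of the three wells is 48 mm in diameter and holds a round wooden plate of 44 mm whose face lies 2 mm below the panel. All three plates look the same: two are rigid blanks, one is the sprung catch and sinks 6 mm further; which one differs each time
- well_middle (a point): the same point of the middle well, 70 mm from its neighbours
- well_right (a point): the same point of the right well (chest -y)
- catch (a joint): how far the live plate is pressed in, wherever it is: 0 = at rest, 0.006 m = fully in; a spring pushes it back, about 2 N at the start and 5 N at the bottom; the drawer is let go when it is 4 to 5 mm in
- drawer (a joint): how far the drawer is out: 0 = latched shut, 0.045 m = fully sprung out; it opens by its own spring (about 3 N) within half a second and stays out
- locomotive: bystander: dented red tin locomotive, 150 x 62 x 93 mm, origin under its centre, long along its x; beside the chest on its +y side
- top: bystander: chipped blue tin spinning top standing on its foot, 68 mm in diameter, 87 mm high, origin under its centre; on the chest's -y side
- tweezer_block: bystander: steel block 50 x 70 x 35 mm with tweezers standing in it up to 92 mm, origin under its centre; on the chest's -y side
- key: bystander: brass clockwork key lying flat, 62 mm long, 8 mm thick, origin where its wings meet the shank, at bench height; beyond the chest

How it is judged (in metres and radians):
On the way, in this order (a step that is already met when the one before it is completed fails the run):
1. the live plate is pressed in by at least 3 mm (value of joint catch above 0.003 m), for 0.05 s.
2. the drawer has sprung out by at least 40 mm (value of joint drawer above 0.04 m), for 0.1 s.
At the end, for the whole second after the job is handed in: the drawer stands out by more than 40 mm, the live plate has come back up to within 1 mm of its rest, and the locomotive, top, tweezer block and key are within 15 mm of where they stood (value of joint drawer above 0.04 m and value of joint catch below 0.001 m and distance of each of locomotive, top, tweezer_block, key from where it was at the start of the episode below 0.015 m); the robot touches nothing.
It fails at once if the locomotive is shifted or lifted by more than 15 mm (distance of locomotive from where it was at the start of the episode above 0.015 m).
It fails at once if the top is shifted or lifted by more than 15 mm (distance of top from where it was at the start of the episode above 0.015 m).
It fails at once if the tweezer block is shifted or lifted by more than 15 mm (distance of tweezer_block from where it was at the start of the episode above 0.015 m).
It fails at once if the key is shifted or lifted by more than 15 mm (distance of key from where it was at the start of the episode above 0.015 m).
It also fails if it takes over 48 s, if anything falls off the work surface, if the arm or the gripper's body presses on something with over 40 N, if the wrist force passes 120 N, or if a joint passes its speed limit or range.

### The arm

A 7-joint arm with a two-finger parallel gripper is mounted at the origin on the work surface. World frame = base frame: x ahead of the robot, y to its left, z up, the work surface at z = 0. Lengths are in m, angles in degrees, forces in N, time in s.
With the tool pointing down it reaches from about 0.425 to 0.825 m from the base axis. Payload 3.6 kg.
Tool frame: the origin (TCP) lies at the very end of the fingers, on their centre line; the grasp point (between the pads) lies 19 mm behind it; z points along the fingers, x is the direction in which the jaws open and shut, and the axes are right-handed (so a half turn about z gives the same grasp; the last joint's range is limited). The gripper opens to 85 mm and grips with 20 to 120 N. Pads are 22 mm wide; open, the fingers measure 114 mm over their backs; the gripper's body (76 mm by 85 mm) begins 54 mm behind the grasp point. The pads swing forward as they close: fully open they stand 13 mm farther back than shut.
Start: joints at [68.039, 35.231, -0.722, 81.555, 0.464, 63.22, -2.315], TCP at [0.227, -0.609, 0.231] pointing down, gripper open.
Joint ranges: [-178.69, 178.69], [-17.37, 117.87], [-77.05, 75.6], [15.02, 138.74], [-78.02, 258.01], [0.78, 113.62], [-162.83, 162.83]. Speed limits (degrees/s): [159.86, 159.86, 180, 180, 180, 180, 180].

### API

Orientations are given as a 3x3 rotation matrix whose columns are the frame's x, y, z axes.
In Python, from rig import env gives the robot as it stands.
- The arm moves only by the shell command python3 -m handwheel 'ROWS' [FORCE]. ROWS is JSON, a list of rows, each an object with "dp": the shift along the tool's x, y, z in m, a list of three; "turn": the turn, a rotation vector about the tool's x, y, z in degrees, a list of three; "fingers": the closure, from 0 (fully open) to 1 (shut). In form: [{"dp": [tx, ty, tz], "turn": [wx, wy, wz], "fingers": fingers}, ...]. A call has 1 to 12 rows; each row shifts and turns the pose as measured when the row begins, along the tool's axes as they then stand; what a row does not reach is not made up. A row lasts 1/10 s, in which the tool goes at most 50 mm and 8.59 degrees, less where a joint would pass 70% of its speed; a pose out of reach is approached as far as the arm can. A call is refused whole if a number of a shift passes 0.05 or a number of a turn 8.59, either way. A call with a gripper value outside its range is refused whole. The fingers move at their own pace and stop on an object; FORCE is the grip in N (left out, the last holds). Time passes only in rows, so rows that do not move let the fingers close. It gives the time, the measured TCP pose, the force and the opening at its end, in the units of the state.
- env.read_state(): the state, without advancing time (a new reading comes with each control period).
- env.grab_frame(name): name is "scene" or "top" or "wrist"; returns the picture (480x640x3 uint8, blue, green, red); there is no depth.
- env.get_calibration(name): a dict with "intrinsics" (3x3 intrinsics, pixels), "distortion" ([k1, k2, p1, p2, k3] as OpenCV has them; the pictures are not rectified), "R" (3x3) and "t" (3): a world point X has camera coordinates R X + t. Camera axes: x right, y down, z forward; pixel columns grow to the right and rows downward; lengths in m; the calibration is good to about 2 mm. A picture is of the moment at which its call begins: read the wrist's pose just before it. get_calibration takes no time and is no camera call; for the wrist camera it gives the pose at the moment of the call.
- env.close_job(): hands the job in, once; it reports no verdict.
Trained networks look in the newest picture that a camera, given by its name, has taken for a name from the list of things; names that differ only in an ending like _2 or _b are one class to them, and where a whole thing is asked for, a point or a joint stands for the part that bears it (a point fixed in the world has none). Each returns a list of dicts, best first, with "p" (0 to 1); they miss things now and then, are a little off and sometimes report something else, mostly with a low value. They report only what shows in the picture. A call takes as long as a camera call.
- env.recognise(camera, thing): "xyz" ([x, y, z] in m, in the coordinates of the camera as it stood for that picture, good to about 4 mm: the middle of the surface that is visible of it).
- env.cut_out(camera, thing): "pixels" (480x640 bool, what is visible of it).
The state is a dict: "time_s": time; "qpos": joint angles; "qvel": joint speeds; "tau": joint torques, N m; "eef_pos": TCP position; "tcp_rot": TCP orientation; "ft_force": force on the tool from outside, world axes, zero at the start; "moment": the same for the moment, N m; "width": finger opening in m.
Only numpy, scipy, OpenCV 4.12 (cv2) and the standard library are available. Lean on these libraries where they do the work, as an engineer would, in place of code of your own. Each camera call takes 0.05 s, during which the arm holds its last target.

## Working session

There is one attempt and no reset: what is moved stays moved. The work goes in short steps, Python scripts to look and compute and a shell command to move; the robot and the scene stay as the last step left them, time stands still between calls to the robot, and variables do not carry over. Pictures are saved under pics/ and viewed, and the job is handed in when it is done.

```bash
ls; mkdir -p pics
python3 - <<'E'
from rig import env
import cv2,numpy as np
for n in("scene","top"):
    cv2.imwrite(f"pics/{n}0.png",env.grab_frame(n))
    c=env.get_calibration(n);R=np.array(c["R"]);t=np.array(c["t"])
    print(n,-R.T@t)
    for th in("chest","well_left","well_middle","well_right","locomotive","top","tweezer_block","key"):
        for d in env.recognise(n,th)[:2]: print(th,round(d["p"],2),(R.T@(np.array(d["xyz"])-t)).round(3))
print(env.read_state())
E
```

```text
pics
scene [1.02081412 0.07720412 0.75566884]
chest 0.78 [ 0.58  -0.012  0.082]
well_left 0.56 [ 0.588 -0.018  0.082]
well_right 0.94 [ 0.581 -0.01   0.084]
locomotive 0.93 [0.584 0.201 0.069]
locomotive 0.63 [ 0.543 -0.019  0.08 ]
top 0.56 [ 0.645 -0.227  0.035]
tweezer_block 0.93 [ 0.53  -0.231  0.037]
key 0.69 [0.695 0.048 0.009]
top [0.44025508 0.0213896  0.97224925]
chest 0.56 [ 0.528 -0.02   0.085]
chest 0.37 [0.559 0.204 0.068]
well_left 0.82 [ 0.534 -0.015  0.082]
well_middle 0.58 [ 0.532 -0.016  0.087]
well_right 0.81 [ 0.531 -0.022  0.084]
locomotive 0.97 [0.558 0.205 0.066]
top 0.89 [ 0.63  -0.224  0.039]
tweezer_block 0.97 [ 0.52  -0.224  0.033]
tweezer_block 0.16 [ 0.632 -0.224  0.043]
key 0.65 [0.694 0.058 0.008]
{'time_s': 0.9, 'qpos': array([68.03655016, 35.22956223, -0.72321451, 81.55610568,  0.46632485,
       63.22105191, -2.31454845]), 'qvel': array([ 0.0041679 , -0.05814494, -0.07973317,  0.00941929, -0.04139884,
        0.06980165,  0.00246015]), 'tau': array([-1.50444534e-04, -4.69092000e+01,  2.59106811e-01, -1.71342856e+01,
        1.00254765e-02,  1.66643400e-03,  1.41188642e-05]), 'eef_pos': array([ 0.22705939, -0.60900564,  0.23130795]), 'tcp_rot': array([[ 3.49386601e-01, -9.36978656e-01, -1.14460234e-05],
       [-9.36978654e-01, -3.49386601e-01,  6.71678200e-05],
       [-6.69339010e-05, -1.27428567e-05, -9.99999998e-01]]), 'ft_force': array([ 0.55328833,  0.05664641, -0.79216066]), 'moment': array([ 0.02599915, -0.01869446,  0.01565677]), 'width': 0.08524262820437446}
```

View pictures.

View pics/scene0.png

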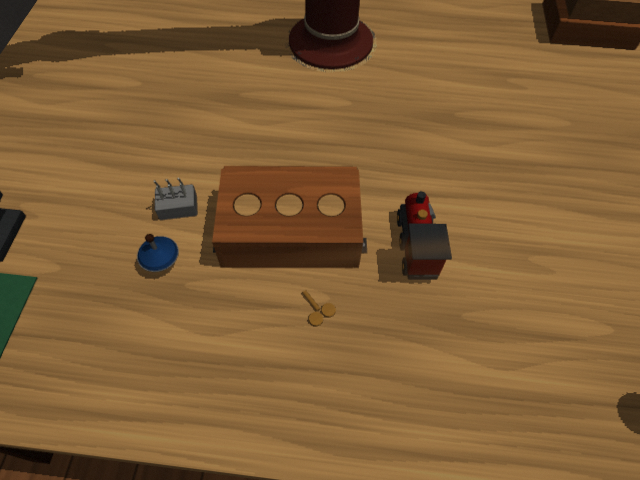

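View pics/top0.png

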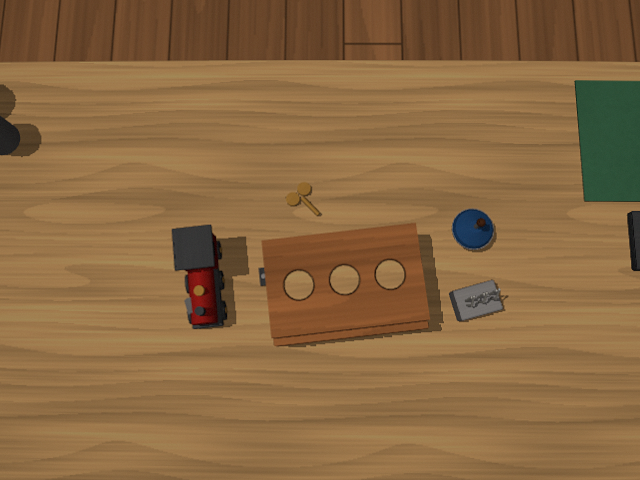

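The top view shows the plates at about (299,285), (344,279) and (390,274). The locomotive is to the left (+y), the top and tweezers to the right, and the key above (beyond the chest). The scene view shows the plates at (247,204), (289,204) and (331,204), right to left in the world.

```bash
cat > h.py <<'E'
import cv2,numpy as np
from rig import env
def ray(cal,px,z):
    K=np.array(cal["intrinsics"]);D=np.array(cal["distortion"]);R=np.array(cal["R"]);t=np.array(cal["t"])
    u=cv2.undistortPoints(np.array(px,float).reshape(-1,1,2),K,D).reshape(-1,2)
    d=np.c_[u,np.ones(len(u))]@R; c=-R.T@t
    return c+d*((z-c[2])/d[:,2])[:,None]
E
python3 - <<'E'
from h import *
for n,ps in(("top",[(299,285),(344,279),(390,274)]),("scene",[(331,204),(289,204),(247,204)])):
    im=cv2.imread(f"pics/{n}0.png"); cal=env.get_calibration(n); out=[]
    for p in ps:
        c=im[p[1],p[0]].astype(int)
        _,_,m,r=cv2.floodFill(im.copy(),np.zeros((482,642),np.uint8),p,(0,0,255),(22,)*3,(22,)*3,cv2.FLOODFILL_FIXED_RANGE)
        mm=m[1:-1,1:-1]; M=cv2.moments(mm,True); cen=(M['m10']/M['m00'],M['m01']/M['m00'])
        out.append(cen); print(n,cen,M['m00'],r)
    w=ray(cal,out,0.083); print(w.round(4),np.linalg.norm(np.diff(w,axis=0),axis=1))
E
```

```text
top (298.4683954619125, 284.53646677471636) 617.0 (285, 271, 28, 28)
top (344.09090909090907, 279.2792207792208) 616.0 (330, 266, 29, 28)
top (389.5769854132901, 273.8800648298217) 617.0 (376, 260, 28, 28)
[[ 0.5357  0.0536  0.083 ]
 [ 0.5441 -0.0159  0.083 ]
 [ 0.5527 -0.0852  0.083 ]] [0.0699404  0.06987653]
scene (330.66745843230404, 205.0142517814727) 421.0 (318, 195, 26, 21)
scene (288.78239608801954, 204.5232273838631) 409.0 (276, 195, 26, 21)
scene (246.87857142857143, 204.57857142857142) 420.0 (234, 195, 26, 21)
[[ 0.5397  0.0521  0.083 ]
 [ 0.5474 -0.0173  0.083 ]
 [ 0.5562 -0.0865  0.083 ]] [0.06986693 0.06969351]
```

```bash
python3 -m handwheel '[{"dp":[-0.01,-0.013,0],"turn":[0,0,0],"fingers":1},{"dp":[-0.02,-0.026,0],"turn":[0,0,0],"fingers":1},{"dp":[-0.029,-0.038,0],"turn":[0,0,0],"fingers":1},{"dp":[-0.029,-0.038,0],"turn":[0,0,0],"fingers":1},{"dp":[-0.029,-0.038,0],"turn":[0,0,0],"fingers":1},{"dp":[-0.029,-0.038,0],"turn":[0,0,0],"fingers":1},{"dp":[-0.029,-0.038,0],"turn":[0,0,0],"fingers":1},{"dp":[-0.029,-0.038,0],"turn":[0,0,0],"fingers":1},{"dp":[-0.029,-0.038,0],"turn":[0,0,0],"fingers":1},{"dp":[-0.029,-0.038,0],"turn":[0,0,0],"fingers":1},{"dp":[-0.029,-0.038,0],"turn":[0,0,0],"fingers":1},{"dp":[-0.015,-0.02,0],"turn":[0,0,0],"fingers":1}]'
cat > go.py <<'E'
import sys
from h import *
W={"l":(0.5375,0.053),"m":(0.5455,-0.0165),"r":(0.5545,-0.086)}
s=env.read_state();R=np.array(s["tcp_rot"]);p=np.array(s["eef_pos"])
print(s["time_s"],p.round(4),R.round(3).tolist(),s["ft_force"].round(2),s["width"])
for k,v in W.items(): print(k,(R.T@(np.array([*v,0.083])-p)).round(4))
E
python3 go.py
```

```text
time_s: 2.1
eef_pos: [0.5051, -0.1749, 0.2296]
tcp_rot: [[0.336, -0.942, 0.003], [-0.942, -0.336, -0.008], [0.009, -0.0, -1.0]]
ft_force: [-0.3, 0.2, -0.5]
width: 0.0002
2.1 [ 0.5051 -0.1749  0.2296] [[0.336, -0.942, 0.003], [-0.942, -0.336, -0.008], [0.009, -0.0, -1.0]] [-0.33  0.16 -0.53] 0.00022073422177649522
l [-0.205  -0.107   0.1448]
m [-0.1369 -0.0912  0.1454]
r [-0.0684 -0.0763  0.146 ]
```

```bash
python3 -m handwheel '[{"dp":[-0.025,-0.027,0],"turn":[0,0,0],"fingers":1},{"dp":[-0.025,-0.027,0],"turn":[0,0,0],"fingers":1},{"dp":[-0.018,-0.022,0.01],"turn":[0,0,0],"fingers":1},{"dp":[0,0,0.03],"turn":[0,0,0],"fingers":1},{"dp":[0,0,0.03],"turn":[0,0,0],"fingers":1},{"dp":[0,0,0.02],"turn":[0,0,0],"fingers":1},{"dp":[0,0,0],"turn":[0,0,0],"fingers":1},{"dp":[0,0,0],"turn":[0,0,0],"fingers":1}]'; python3 go.py
python3 - <<'E'
from h import *
cv2.imwrite("pics/w1.png",env.grab_frame("wrist"));cv2.imwrite("pics/t1.png",env.grab_frame("top"));
E
```

```text
time_s: 2.9
eef_pos: [0.5628, -0.0732, 0.1393]
tcp_rot: [[0.349, -0.937, 0.015], [-0.937, -0.349, -0.005], [0.01, -0.012, -1.0]]
ft_force: [0.4, -0.7, 0.2]
width: 0.0004
2.9 [ 0.5628 -0.0732  0.1393] [[0.349, -0.937, 0.015], [-0.937, -0.349, -0.005], [0.01, -0.012, -1.0]] [ 0.4  -0.72  0.2 ] 0.00035358897248853236
l [-0.1276 -0.0197  0.0552]
m [-0.0597 -0.0029  0.0557]
r [0.0086 0.0129 0.0562]
```

View pics/w1.png

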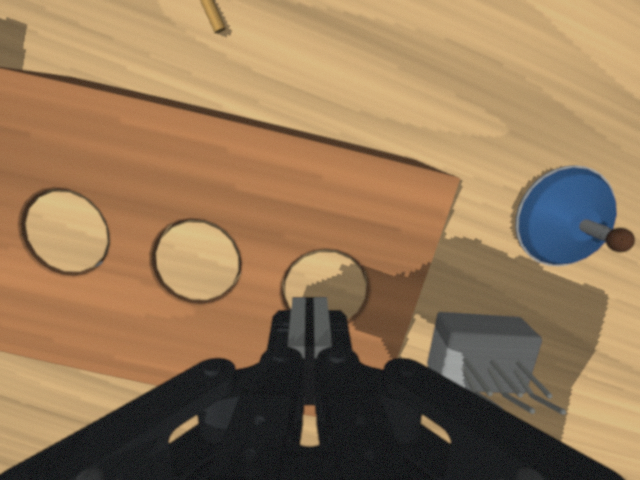

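The wrist picture shows three plates at about (66,231), (197,260) and (325,288), with the closed fingertips just above the right plate. I'll cross-check the plate positions with this view.

Run:
```python
from h import *
im=cv2.imread("pics/w1.png");cal=env.get_calibration("wrist");o=[]
for p in [(66,231),(197,260)]:
    _,_,m,r=cv2.floodFill(im.copy(),np.zeros((482,642),np.uint8),p,(0,0,255),(25,)*3,(25,)*3,cv2.FLOODFILL_FIXED_RANGE)
    mm=m[1:-1,1:-1];cs,_=cv2.findContours(mm,cv2.RETR_EXTERNAL,2);e=cv2.fitEllipse(max(cs,key=cv2.contourArea));print(e);o.append(e[0])
w=ray(cal,o,0.083);print(w.round(4),"r ext",(2*w[1]-w[0]).round(4))
```

```text
((66.24701690673828, 231.10662841796875), (71.15904998779297, 84.65897369384766), 133.53860473632812)
((196.80982971191406, 260.2991638183594), (73.81717681884766, 81.49352264404297), 117.59699249267578)
[[ 0.5367  0.0525  0.083 ]
 [ 0.545  -0.0166  0.083 ]] r ext [ 0.5533 -0.0857  0.083 ]
```

```bash
python3 -m handwheel '[{"dp":[0.008,0.012,0.01],"turn":[-0.7,-0.6,0],"fingers":1},{"dp":[0,0,0.01],"turn":[0,0,0],"fingers":1},{"dp":[0,0,0],"turn":[0,0,0],"fingers":1}]'; python3 go.py
```

```text
time_s: 3.3
eef_pos: [0.5555, -0.0874, 0.1211]
tcp_rot: [[0.347, -0.938, 0.005], [-0.938, -0.347, -0.001], [0.002, -0.004, -1.0]]
ft_force: [-0.0, 1.1, -0.9]
width: 0.0001
3.3 [ 0.5555 -0.0874  0.1211] [[0.347, -0.938, 0.005], [-0.938, -0.347, -0.001], [0.002, -0.004, -1.0]] [-0.04  1.09 -0.92] 8.117109102426007e-05
l [-0.138  -0.0318  0.0379]
m [-0.0701 -0.0151  0.038 ]
r [-0.0018  0.0006  0.0381]
```

```bash
python3 -m handwheel '[{"dp":[-0.001,0,0.015],"turn":[0,0,0],"fingers":1},{"dp":[0,0,0.012],"turn":[0,0,0],"fingers":1},{"dp":[0,0,0.004],"turn":[0,0,0],"fingers":1},{"dp":[0,0,0],"turn":[0,0,0],"fingers":1}]'; python3 go.py; python3 -m handwheel '[{"dp":[0,0,0.002],"turn":[0,0,0],"fingers":1},{"dp":[0,0,0.002],"turn":[0,0,0],"fingers":1}]'
```

```text
time_s: 3.7
eef_pos: [0.5558, -0.0878, 0.0892]
tcp_rot: [[0.345, -0.938, 0.006], [-0.939, -0.345, -0.001], [0.003, -0.006, -1.0]]
ft_force: [0.5, 0.5, -0.2]
width: -0.0001
3.7 [ 0.5558 -0.0878  0.0892] [[0.345, -0.938, 0.006], [-0.939, -0.345, -0.001], [0.003, -0.006, -1.0]] [ 0.47  0.45 -0.19] -0.00014709753431895527
l [-0.1385 -0.0314  0.0059]
m [-0.0705 -0.0149  0.0061]
r [-0.0022  0.0006  0.0062]
time_s: 3.9
eef_pos: [0.5565, -0.0877, 0.0857]
tcp_rot: [[0.346, -0.938, 0.008], [-0.938, -0.346, -0.001], [0.004, -0.007, -1.0]]
ft_force: [0.6, -0.5, -0.5]
width: -0.0001
```

```bash
for i in 1 ; do python3 -m handwheel '[{"dp":[-0.002,0.0005,0.002],"turn":[0,0,0],"fingers":1}]'; python3 -m handwheel '[{"dp":[0,0,0.002],"turn":[0,0,0],"fingers":1}]'; python3 -m handwheel '[{"dp":[0,0,0.002],"turn":[0,0,0],"fingers":1}]'; done
```

```text
time_s: 4.0
eef_pos: [0.5558, -0.0863, 0.0839]
tcp_rot: [[0.345, -0.939, 0.009], [-0.939, -0.345, -0.001], [0.005, -0.008, -1.0]]
ft_force: [0.0, 0.2, -0.1]
width: -0.0001
time_s: 4.1
eef_pos: [0.5556, -0.0858, 0.0831]
tcp_rot: [[0.345, -0.938, 0.009], [-0.938, -0.346, -0.001], [0.004, -0.008, -1.0]]
ft_force: [-4.7, 1.0, 18.8]
width: 0.0002
time_s: 4.2
eef_pos: [0.5556, -0.0857, 0.0831]
tcp_rot: [[0.346, -0.938, 0.009], [-0.938, -0.346, -0.002], [0.005, -0.008, -1.0]]
ft_force: [-4.7, 0.2, 16.4]
width: 0.0003
```

The right plate takes 16–19 N at z = 0.083 without giving, so it is a blank. Middle plate next.

```bash
python3 -m handwheel '[{"dp":[0,0,-0.01],"turn":[0,0,0],"fingers":1},{"dp":[0,0,-0.012],"turn":[-0.4,-0.3,0],"fingers":1},{"dp":[-0.023,-0.005,0],"turn":[0,0,0],"fingers":1},{"dp":[-0.023,-0.005,0],"turn":[0,0,0],"fingers":1},{"dp":[-0.016,-0.004,0],"turn":[0,0,0],"fingers":1},{"dp":[0,0,0],"turn":[0,0,0],"fingers":1},{"dp":[0,0,0],"turn":[0,0,0],"fingers":1}]'; python3 go.py
```

```text
time_s: 4.9
eef_pos: [0.5491, -0.0219, 0.11]
tcp_rot: [[0.344, -0.939, 0.008], [-0.939, -0.344, -0.0], [0.003, -0.007, -1.0]]
ft_force: [1.1, -0.7, 0.5]
width: -0.0003
4.9 [ 0.5491 -0.0219  0.11  ] [[0.344, -0.939, 0.008], [-0.939, -0.344, -0.0], [0.003, -0.007, -1.0]] [ 1.09 -0.67  0.46] -0.00028898170737022517
l [-0.0744 -0.0146  0.0269]
m [-0.0064  0.0018  0.027 ]
r [0.062  0.0172 0.0271]
```

```bash
python3 -m handwheel '[{"dp":[-0.006,0.002,0.01],"turn":[-0.4,-0.2,0],"fingers":1},{"dp":[0,0,0.01],"turn":[0,0,0],"fingers":1},{"dp":[0,0,0],"turn":[0,0,0],"fingers":1}]'; python3 go.py;  python3 -m handwheel '[{"dp":[0,0,0.003],"turn":[0,0,0],"fingers":1}]'; python3 -m handwheel '[{"dp":[0,0,0.002],"turn":[0,0,0],"fingers":1}]'; python3 -m handwheel '[{"dp":[0,0,0.002],"turn":[0,0,0],"fingers":1}]'
```

```text
time_s: 5.2
eef_pos: [0.5451, -0.0197, 0.0884]
tcp_rot: [[0.34, -0.94, -0.0], [-0.94, -0.34, -0.001], [0.001, 0.001, -1.0]]
ft_force: [-0.3, -0.7, -0.5]
width: -0.0003
5.2 [ 0.5451 -0.0197  0.0884] [[0.34, -0.94, -0.0], [-0.94, -0.34, -0.001], [0.001, 0.001, -1.0]] [-0.26 -0.72 -0.5 ] -0.00028241714800889694
l [-0.0709 -0.0176  0.0053]
m [-0.0028 -0.0014  0.0054]
r [0.0656 0.0138 0.0055]
time_s: 5.3
eef_pos: [0.5452, -0.0204, 0.0849]
tcp_rot: [[0.339, -0.941, -0.0], [-0.941, -0.339, -0.001], [0.001, 0.001, -1.0]]
ft_force: [-0.4, -0.3, 1.0]
width: -0.0001
time_s: 5.4
eef_pos: [0.5448, -0.0208, 0.0825]
tcp_rot: [[0.339, -0.941, -0.002], [-0.941, -0.339, -0.001], [0.001, 0.002, -1.0]]
ft_force: [-2.1, 0.8, 2.9]
width: 0.0003
time_s: 5.5
eef_pos: [0.5448, -0.0208, 0.0806]
tcp_rot: [[0.338, -0.941, -0.002], [-0.941, -0.338, -0.001], [0.001, 0.002, -1.0]]
ft_force: [-1.9, 0.7, 4.3]
width: -0.0
```

The middle plate sinks under only 3–4 N, so it is the live one. Pressing on.

```bash
python3 -m handwheel '[{"dp":[0,0,0.0015],"turn":[0,0,0],"fingers":1}]';python3 -m handwheel '[{"dp":[0,0,0.0015],"turn":[0,0,0],"fingers":1}]'; python3 -m handwheel '[{"dp":[0,0,0.0015],"turn":[0,0,0],"fingers":1}]'; python3 -m handwheel '[{"dp":[0,0,0.001],"turn":[0,0,0],"fingers":1},{"dp":[0,0,0.0005],"turn":[0,0,0],"fingers":1},{"dp":[0,0,0.0005],"turn":[0,0,0],"fingers":1}]'
```

```text
time_s: 5.6
eef_pos: [0.5448, -0.0208, 0.0794]
tcp_rot: [[0.338, -0.941, -0.002], [-0.941, -0.338, -0.001], [0.0, 0.002, -1.0]]
ft_force: [-1.1, 0.6, 4.3]
width: 0.0
time_s: 5.7
eef_pos: [0.5449, -0.0208, 0.0781]
tcp_rot: [[0.338, -0.941, -0.001], [-0.941, -0.338, -0.001], [0.001, 0.002, -1.0]]
ft_force: [-2.2, 0.6, 3.2]
width: -0.0001
time_s: 5.8
eef_pos: [0.5448, -0.0208, 0.077]
tcp_rot: [[0.338, -0.941, -0.001], [-0.941, -0.338, -0.001], [0.001, 0.002, -1.0]]
ft_force: [-3.4, 0.6, 15.2]
width: 0.0
time_s: 6.1
eef_pos: [0.5448, -0.0208, 0.0771]
tcp_rot: [[0.338, -0.941, -0.001], [-0.941, -0.338, -0.002], [0.001, 0.001, -1.0]]
ft_force: [-2.3, 0.7, 4.6]
width: 0.0
```

The plate bottomed at z = 0.077, which is 6 mm in. Next I'll lift gently and look.

```bash
python3 -m handwheel '[{"dp":[0,0,0],"turn":[0,0,0],"fingers":1},{"dp":[0,0,0],"turn":[0,0,0],"fingers":1},{"dp":[0,0,0],"turn":[0,0,0],"fingers":1},{"dp":[0,0,-0.004],"turn":[0,0,0],"fingers":1},{"dp":[0,0,-0.01],"turn":[0,0,0],"fingers":1},{"dp":[0,0,-0.02],"turn":[0,0,0],"fingers":1},{"dp":[0,0,-0.04],"turn":[0,0,0],"fingers":1},{"dp":[0,0,-0.04],"turn":[0,0,0],"fingers":1},{"dp":[0,0,-0.03],"turn":[0,0,0],"fingers":1},{"dp":[0,0,-0.02],"turn":[0,0,0],"fingers":1},{"dp":[0,0,0],"turn":[0,0,0],"fingers":1},{"dp":[0,0,0],"turn":[0,0,0],"fingers":1}]'
python3 - <<'E'
from h import *
a=env.grab_frame("scene");b=env.grab_frame("top");w=env.grab_frame("wrist")
cv2.imwrite("pics/s2.png",a);cv2.imwrite("pics/w2.png",w);cv2.imwrite("pics/t2.png",b)
for n in("scene","top"):
    c=env.get_calibration(n);R=np.array(c["R"]);t=np.array(c["t"])
    for th in("drawer","locomotive","top","tweezer_block","key"):
        for d in env.recognise(n,th)[:1]: print(n,th,round(d["p"],2),(R.T@(np.array(d["xyz"])-t)).round(3))
E
```

```text
time_s: 7.3
eef_pos: [0.5456, -0.022, 0.2489]
tcp_rot: [[0.337, -0.941, 0.002], [-0.941, -0.337, -0.003], [0.004, -0.001, -1.0]]
ft_force: [-0.8, 0.6, -0.1]
width: 0.0001
scene drawer 0.55 [0.585 0.203 0.067]
scene top 0.78 [ 0.647 -0.225  0.034]
scene tweezer_block 0.95 [ 0.528 -0.229  0.033]
scene key 0.79 [0.696 0.051 0.009]
top drawer 0.83 [0.438 0.045 0.021]
top locomotive 0.6 [0.556 0.204 0.068]
top top 0.9 [ 0.631 -0.225  0.039]
top tweezer_block 0.64 [ 0.521 -0.228  0.034]
top key 0.64 [0.699 0.06  0.011]
```

View pics/t2.png

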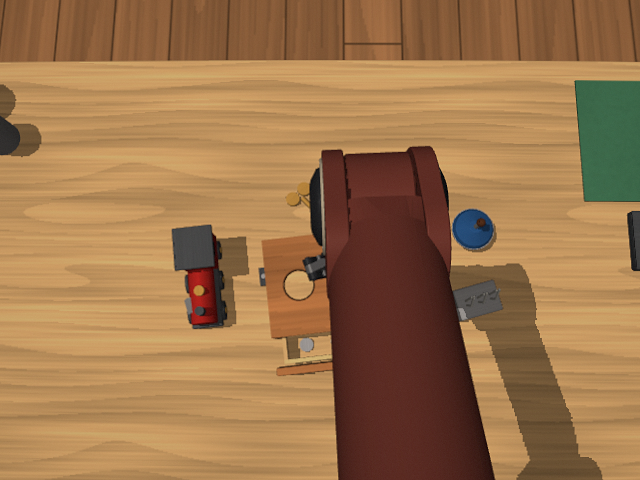

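View pics/w2.png

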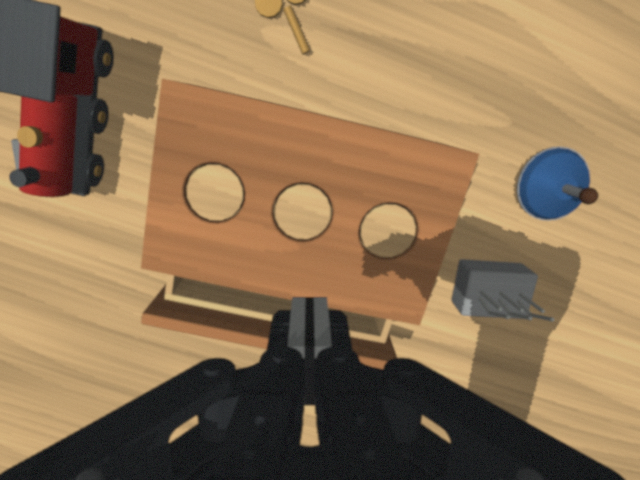

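The top view shows the drawer out, its front at about (305,371) with an open tray behind it. The wrist view shows the middle plate at (302,211), level with the others, and the bystanders unmoved. I'll measure how far out the drawer is.

Run:
```python
from h import *
cal=env.get_calibration("top")
a=cv2.imread("pics/top0.png");b=cv2.imread("pics/t2.png")
print(a[320:352,300].tolist());print(b[330:382,300].tolist())
ex=np.array([0.993,0.122,0])
for z in(0.05,0.07):
  for r in (339,369,374): print(z,r,(ray(cal,[(300,r)],z)-[0.545,-0.0163,z])[0]@ex)
```

```text
[[45, 82, 133], [45, 81, 132], [44, 80, 130], [45, 83, 135], [45, 83, 136], [46, 86, 139], [47, 87, 138], [45, 82, 133], [41, 78, 127], [42, 79, 129], [42, 80, 131], [43, 80, 130], [43, 80, 130], [45, 81, 132], [28, 58, 99], [26, 53, 87], [41, 77, 127], [45, 85, 138], [45, 83, 135], [44, 83, 136], [47, 86, 138], [47, 86, 140], [44, 79, 133], [30, 56, 89], [36, 61, 81], [44, 70, 93], [43, 69, 91], [70, 113, 146], [80, 125, 163], [76, 121, 160], [73, 115, 150], [67, 107, 140]]
[[58, 103, 167], [59, 105, 167], [57, 102, 165], [58, 104, 167], [56, 99, 153], [61, 97, 132], [59, 92, 118], [53, 83, 108], [87, 138, 181], [102, 162, 212], [102, 153, 197], [123, 149, 176], [135, 149, 163], [138, 149, 160], [138, 148, 158], [140, 148, 159], [141, 150, 163], [132, 152, 174], [107, 141, 173], [88, 136, 177], [86, 135, 178], [87, 137, 180], [92, 144, 187], [94, 146, 190], [90, 141, 185], [91, 143, 184], [95, 147, 190], [81, 127, 164], [106, 164, 194], [116, 179, 210], [115, 179, 210], [110, 171, 201], [72, 114, 140], [51, 82, 107], [34, 56, 77], [27, 51, 85], [53, 97, 157], [64, 111, 177], [61, 107, 172], [61, 108, 172], [61, 109, 175], [62, 110, 177], [58, 104, 168], [40, 69, 107], [47, 73, 95], [86, 134, 175], [94, 147, 191], [92, 142, 186], [90, 139, 182], [90, 142, 185], [95, 146, 192], [93, 144, 187]]
0.05 339 -0.08185501276477575
0.05 369 -0.12738305090095722
0.05 374 -0.134903233354935
0.07 339 -0.08223578966327323
0.07 369 -0.12677650169643082
0.07 374 -0.13413360063659444
```

Along one pixel column the drawer front's edge moved from row 343 to row 373. That is about 45 mm, fully out. The arm is clear, so I'll hand in.

```bash
python3 -c "
from rig import env
print(env.read_state()['ft_force'],env.read_state()['time_s']);print(env.close_job())"
```

```text
[ 0.18921505  0.40432174 -0.44270202] 7.95
the job is handed in; nothing more can be done
None
```

The middle plate is the catch: I pressed it in, the drawer sprung out, and I handed the job in at 7.95 s. The system gives no verdict, so the checks below are my own.

- **Finding the catch:** the right plate held rigid at z = 0.083 m under 16–19 N, so it is a blank. The middle plate gave under 3–4 N. I didn't need to touch the left one.
- **Pressing:** I took the middle plate 6 mm in, until it bottomed at z = 0.077 m. I then lifted the closed fingers straight up to z ≈ 0.25 m.
- **Drawer:** the top camera shows its front about 45 mm further out than before.
- **Plate:** in the wrist picture the middle plate looks level with the other two. I judged this by eye and did not measure it.
- **Bystanders:** the positions reported by the networks all agree to within 5 mm between the start and the end.
- **Contact:** the force on the tool is within its noise, so the arm is touching nothing.

One check disagreed: in the scene view the network labelled the locomotive as the "drawer" and did not report the locomotive itself. The top and wrist pictures show both in the right places.

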